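# Load the torsion swing and hold it wound

### The arm

A 6-joint arm with a two-finger parallel gripper is mounted at the origin on the work surface. World frame = base frame: x ahead of the robot, y to its left, z up, the work surface at z = 0. Lengths are in mm, angles in rad, forces in N, time in s.
With the tool pointing down it reaches from about 300 to 775 mm from the base axis. Payload 14.6 kg.
Tool frame: the origin (TCP) lies at the very end of the fingers, on their centre line; the grasp point (between the pads) lies manip.grip_depth behind it (manip.grip_depth is the distance from the TCP to the grasp point, in mm); x points along the fingers, z is the direction in which the jaws open and shut, and the axes are right-handed (so a half turn about x gives the same grasp; the last joint's range is limited). The gripper opens to 94 mm and grips with 3 to 60 N. Pads are 16 mm wide; open, the fingers measure 119 mm over their backs; the gripper's body (75 mm by 177 mm) begins 78 mm behind the grasp point.
Start: joints at [1.274, 0.3, 1.521, -0, 1.321, -0.067], TCP at [125.279, 535.532, 205.446] pointing down, gripper open.
Joint ranges: [-3.03, 3.03], [-0.79, 2.21], [0.23, 2.52], [-1.04, 4.18], [0, 3.07], [-2.55, 2.55]. Speed limits (rad/s): [2.22, 2.22, 2.57, 3.14, 3.14, 3.14].

### API

Orientations are given as [roll, pitch, yaw] about the fixed x, y, z axes, in that order (R = Rz(yaw) Ry(pitch) Rx(roll)).
In Python, from cell import manip gives the robot as it stands.
- The arm moves only by the tool step_arm, never from a script. Its argument "commands" is one flat list of numbers, 7 for each row, row after row: the shift along the tool's x, y, z in m, then the turn, a rotation vector about the tool's x, y, z in degrees, then the finger opening in m, from 0 to 0.094. A call has 1 to 5 rows; each row shifts and turns the commanded pose from where the row before left it, along the tool's axes as they then stand; what a row does not reach is not made up. A row lasts 1/8 s, in which the tool goes at most 62.5 mm and 10.7 degrees, less where a joint would pass 70% of its speed; a pose out of reach is approached as far as the arm can. A call with a gripper value outside its range is refused whole. The fingers move at their own pace and stop on an object; "squeeze" is the grip in N (left out, the last holds). Time passes only in rows, so rows that do not move let the fingers close. It gives the time, the measured TCP pose, the force and the opening at its end, in the units of the state.
- manip.read_state(): the state, without advancing time (a new reading comes with each control period).
- manip.camera(name): name is "scene" or "side" or "wrist"; returns the picture (420x560x3 uint8, red, green, blue); there is no depth.
- manip.camera_model(name): a dict with "intrinsics" (3x3 intrinsics, pixels), "origin" and "orientation" of the camera in the world; the wrist camera has in their place "tool_from_camera" (4x4, takes a point from camera to tool coordinates, whose origin is the TCP and whose axes are the tool frame's). Camera axes: x right, y up, looking along -z (the intrinsics and any distortion apply to the point x, -y, -z); pixel columns grow to the right and rows downward; lengths in mm; the calibration is good to about 2 mm. A picture is of the moment at which its call begins: read the wrist's pose just before it. camera_model takes no time and is no camera call.
- manip.sign_off(): hands the job in, once; it reports no verdict.
Trained networks look in the newest picture that a camera, given by its name, has taken for a name from the list of things; names that differ only in an ending like _2 or _b are one class to them, and where a whole thing is asked for, a point or a joint stands for the part that bears it (a point fixed in the world has none). Each returns a list of dicts, best first, with "score" (0 to 1); they miss things now and then, are a little off and sometimes report something else, mostly with a low value. They report only what shows in the picture. A call takes as long as a camera call. They do not tell look-alikes from the thing itself.
- manip.find_in(thing, camera): "centre" ([row, column] in pixels, amid what is visible of it).
- manip.outline_of(thing, camera): "pixels" (420x560 bool, what is visible of it) and "centre" ([row, column] in pixels, amid what is visible of it).
The state is a dict: "clock": time; "joints": joint angles; "qd": joint speeds; "effort": joint torques, N m; "eef_pos": TCP position; "eef_rot": TCP orientation; "wrist_force": force on the tool from outside, world axes, zero at the start; "moment": the same for the moment, N m; "finger_gap": finger opening in mm.
Only numpy, scipy, OpenCV 4.12 (cv2) and the standard library are available. Lean on these libraries where they do the work, as an engineer would, in place of code of your own. Each camera call takes 0.05 s, during which the arm holds its last target. There are 200 camera calls.

### The job

Get the torsion-spring swing ready for a timed release: hang the steel ring mass (the one with the wide hole) on the short post of the swing arm so that it lies flat on the arm, and let go of it. Then take the arm by its black grip, wind it counter-clockwise (seen from above) against its spring all the way to the stop, and finish while holding it there; do not let the arm fly back at any time, and leave the other things on the bench where they are.

Things in the scene. Friction and masses are not known exactly. Their poses are not given: they have to be found in the camera images.
- ring_mass: the loose steel ring mass, lying flat on the bench: outer diameter 48 mm, through-hole diameter 20 mm, 12 mm thick, about 0.14 kg; origin at the centre of its underside, z up along the hole. Two other steel masses lie near it, in any order, their centres at least 85 mm away: a plain disc without a hole and a taller one with a knob.
- ring_center (a point): centre of the ring mass, half-way up its thickness (6 mm above the bench at the start)
- rig: the torsion apparatus: grey base plate 130 x 150 x 12 mm fixed to the bench, with an upright pivot pillar and spring. Origin on the pivot axis at bench level, z up. Two stop pins 10 mm across stand on it beside the arm, 58 mm from the pivot axis; their tops are 64 mm above the bench, lower than the bar's top.
- pivot (a point): point on the swing arm's pivot axis, level with the bar's top (70 mm above the bench); x along the bar from pivot to free end, z up. The arm: aluminium bar 153 mm long, 18 wide, 12 thick, turning level about the pivot. On its top: a low boss at the pivot (34 mm across, 6 high), the post at 70 mm and the black grip at 140 mm from the axis. The spring holds it at its rest pin at the start.
- post_foot (a point): foot of the post on the top of the bar, 70 mm from the pivot axis: an upright steel pin 10 mm in diameter, 30 mm high above the bar. The seated ring lies on the bar round it, so its centre is then 6 mm above this point.
- grip_center (a point): centre of the black grip, half-way up: an upright round plastic post 22 mm in diameter, 45 mm high, from the bar's top (70 mm above the bench) to 115 mm above the bench, 140 mm from the pivot axis near the bar's free end. It turns with the arm (does not spin on it).
- swing (a joint): angle of the arm about its upright pivot, rad: 0 at rest against the rest pin, growing counter-clockwise seen from above (the grip moves away from the robot) to 0.90 at the stop. A spring pulls it back towards 0: at the grip about 2.1 N is needed to start it and 5.4 N to hold it at the stop.
- disc_mass: bystander: plain steel disc, 48 mm across, 12 mm thick, no hole; origin at the centre of its underside
- knob_mass: bystander: steel mass 38 mm across with a knob on top, 45 mm tall; origin at the centre of its underside
- pen: bystander: red pen, 9 mm thick, 130 mm long, lying on the bench
- stopwatch: bystander: black stopwatch, 56 mm across, 14 mm thick, lying flat; origin at the centre of its underside
- beaker: bystander: glass beaker 72 mm across, 95 mm tall; origin at the centre of its underside
- notebook: bystander: blue notebook 150 x 210 x 12 mm, lying flat; origin at the centre of its underside
- dish: bystander: shallow glass dish, 90 mm across, 15 mm tall; origin at the centre of its underside
Mind the look-alikes: they are no part of the job. What is shaped like the rig but pink is not meant.

How it is judged:
By the outcome, as a careful person would: the job done as asked, in the order asked, and still so for the second after the job is handed in, while the arm keeps its last pose, push and grip.
It also fails if it takes over 48 s, if anything falls off the work surface, if the arm or the gripper's body presses on something with over 40 N, if the wrist force passes 120 N, or if a joint passes its speed limit or range.

## Working session

There is one attempt and no reset: what is moved stays moved. The work goes in short steps, Python scripts to look and compute and a tool call to move; the robot and the scene stay as the last step left them, time stands still between calls to the robot, and variables do not carry over. Pictures are saved under pics/ and viewed, about 8 in all and at most 12, crops included, and the job is handed in when it is done.

Besides the shell and the picture viewer there is one more tool, called after ">>>" as a command line: name --argument value ..., lists and objects as JSON in quotes. step_arm: Moves the arm, as the interface text tells. Its arguments: {"type":"object","properties":{"commands":{"type":"array"},"squeeze":{"type":"number"}},"required":["commands"]}

```bash
mkdir -p pics; cat > h.py <<'E'
import numpy as np, cv2
from scipy.spatial.transform import Rotation as R
from cell import manip
def cam(name):
    m=manip.camera_model(name); K=np.array(m["intrinsics"])
    if "tool_from_camera" in m:
        s=manip.read_state(); T=np.eye(4); T[:3,:3]=R.from_euler('xyz',s["eef_rot"]).as_matrix(); T[:3,3]=s["eef_pos"]
        T=T@np.array(m["tool_from_camera"]); return K,T[:3,:3],T[:3,3],m
    o=np.array(m["orientation"]); 
    Ro=o if o.shape==(3,3) else R.from_euler('xyz',o).as_matrix()
    return K,Ro,np.array(m["origin"]),m
def ray(c,rc):
    K,Ro,o,m=c; d=np.linalg.inv(K)@[rc[1],rc[0],1]; return o,Ro@(d*[1,-1,-1])
def at_z(c,rc,z):
    o,d=ray(c,rc); return o+d*(z-o[2])/d[2]
def proj(c,p):
    K,Ro,o,m=c; q=(Ro.T@(np.array(p,float)-o))*[1,-1,-1]; u=K@q; return (u[:2]/u[2])[::-1]
def save(n,im): cv2.imwrite(f"pics/{n}.png",cv2.cvtColor(im,cv2.COLOR_RGB2BGR))
E
python3 - <<'E'
from h import *
s=manip.read_state(); print(s, manip.grip_depth)
ims=[]
H=dict(ring_mass=12,disc_mass=12,knob_mass=45,grip_center=92,post_foot=85,pivot=76,rig=12)
for n in ["scene","side","wrist"]:
    c=cam(n); im=manip.camera(n); save(n+"0",im)
    print(n,c[3], c[2])
    for t,z in H.items():
        for f in manip.find_in(t,n)[:3]:
            print(t,np.round(f["centre"]),round(f["score"],2),np.round(at_z(c,f["centre"],z)))
E
```

```text
{'clock': 0.0, 'joints': array([ 1.27439360e+00,  3.00442795e-01,  1.52160775e+00, -1.97980502e-05,
        1.32068414e+00, -6.66279305e-02]), 'qd': array([ 5.57840644e-04, -6.37163430e-04, -1.80203648e-03, -6.30930482e-05,
       -1.04047448e-03,  6.67912890e-04]), 'effort': array([ 5.61427732e-04, -5.31784201e+01, -3.52737808e+01,  7.08972942e-02,
        2.43730098e-02, -7.03275646e-05]), 'eef_pos': array([125.21088066, 535.28059803, 204.89057195]), 'eef_rot': array([ 3.09175466,  1.56965414, -1.85040421]), 'wrist_force': array([ 0.10478397, -0.63521312, -0.18804334]), 'moment': array([-0.03457413,  0.02411241, -0.0146844 ]), 'finger_gap': 94.08082443683153} 18.8
scene {'intrinsics': array([[426.35130541,   0.        , 279.83810336],
       [  0.        , 426.35130541, 207.81011063],
       [  0.        ,   0.        ,   1.        ]]), 'origin': array([877.23956788, 458.55882226, 939.02964416]), 'orientation': array([6.33511720e-01, 6.40302132e-04, 2.43364331e+00])} [877.23956788 458.55882226 939.02964416]
ring_mass [178. 196.] 0.59 [ 547. -295.   12.]
disc_mass [217. 218.] 0.57 [
[... 1401 characters left out ...]
6.]
pivot [362. 268.] 0.44 [381. 517.  76.]
rig [186. 386.] 0.98 [ 202. -275.   12.]
rig [254. 255.] 0.6 [513. 148.  12.]
wrist {'intrinsics': array([[342.31788883,   0.        , 278.5663713 ],
       [  0.        , 342.31788883, 203.87936556],
       [  0.        ,   0.        ,   1.        ]]), 'tool_from_camera': array([[-5.60911053e-04,  2.34967273e-01, -9.72003120e-01,
        -1.79377029e+02],
       [ 3.55331915e-04,  9.72003259e-01,  2.34967102e-01,
         6.78315872e+01],
       [ 9.99999780e-01, -2.13588086e-04, -6.28698742e-04,
         9.87744294e-01],
       [ 0.00000000e+00,  0.00000000e+00,  0.00000000e+00,
         1.00000000e+00]])} [ 59.45484757 551.93879637 384.82034355]
```

```bash
python3 - <<'E'
import cv2,numpy as np
a=cv2.imread("pics/scene0.png")[80:380,120:420];b=cv2.imread("pics/side0.png")[100:350,170:450]
f=lambda i,s:cv2.resize(i,s,interpolation=cv2.INTER_CUBIC)
cv2.imwrite("pics/a.png",f(a,(600,600)));cv2.imwrite("pics/b.png",f(b,(672,600)))
E
```

```text
(no output)
```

View pics/a.png

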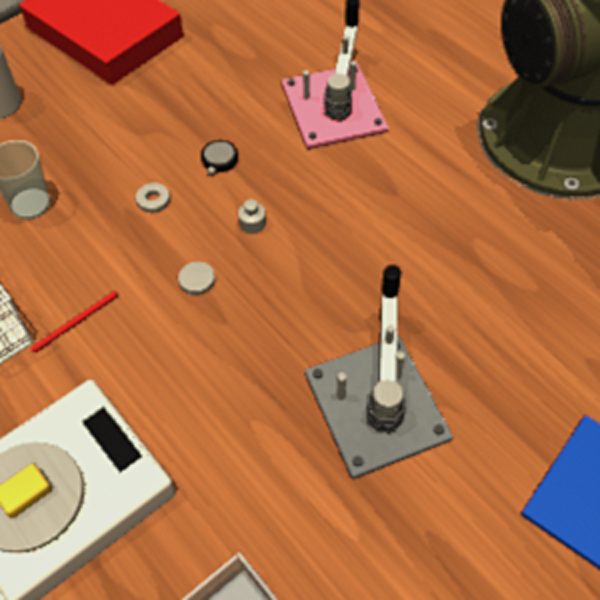

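View pics/b.png

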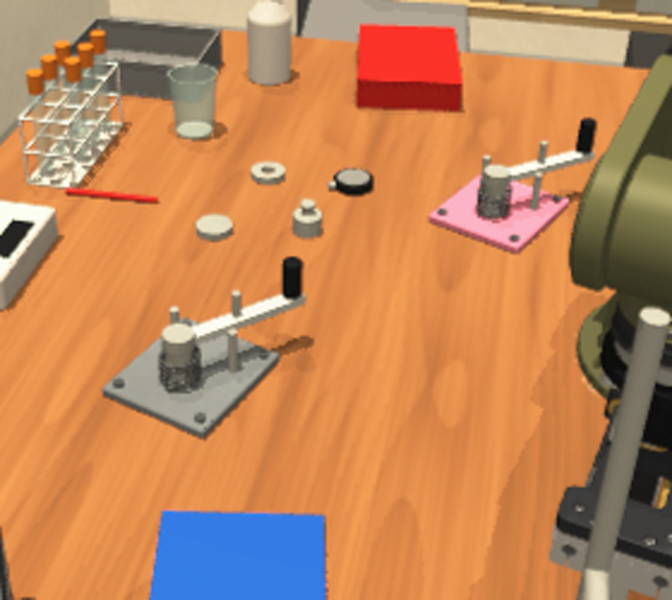

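```bash
python3 - <<'E'
from h import *
c=cam("scene");d=cam("side")
for n,z,p,q in [("boss",76,(276.5,313.5),(239.6,245)),("grip",115,(215.5,316),(209.2,291.7)),("post",100,(245,315),(222.9,268.3)),("ring",12,(178,196.3),(172,281.7)),("disc",12,(218,218),(194.5,259)),("knob",45,(181,246),(186,298)),("watch",14,(157,230),(175.5,317)),("restpin",64,(257,320),(238,267)),("stoppin",64,(268,291),(229,242.5))]:
    print(n,np.round(at_z(c,p,z),1),np.round(at_z(d,q,z),1))
s=manip.read_state();print(R.from_euler('xyz',s["eef_rot"]).as_matrix().round(3))
E
```

```text
boss [532.5 171.2  76. ] [527. 177.  76.]
grip [433.8  71.2 115. ] [432.1  76.2 115. ]
post [484.5 123.  100. ] [480.4 127.8 100. ]
ring [ 546.9 -293.6   12. ] [ 542.3 -284.    12. ]
disc [ 581.2 -140.3   12. ] [ 578.  -130.8   12. ]
knob [ 461.7 -169.7   45. ] [ 461.4 -154.3   45. ]
watch [ 426.6 -295.    14. ] [ 424.1 -284.7   14. ]
restpin [481.3 140.1  64. ] [480.3 142.9  64. ]
stoppin [552.2 117.6  64. ] [551.3 120.6  64. ]
[[-0.    -0.974  0.228]
 [-0.     0.228  0.974]
 [-1.     0.    -0.   ]]
```

>>> step_arm --commands '[0,-0.0398,-0.0471,0,0,0,0.094,0,-0.0398,-0.0471,0,0,0,0.094,0,-0.0398,-0.0471,0,0,0,0.094,0,-0.0398,-0.0471,0,0,0,0.094,0,-0.0398,-0.0471,0,0,0,0.094]'

```text
clock: 1.82
eef_pos: [265.8, 259.2, 205.7]
eef_rot: [-0.764, 1.57, 0.577]
wrist_force: [0.9, 1.2, 0.2]
finger_gap: 94.2
```

>>> step_arm --commands '[0,-0.0398,-0.0471,0,0,0,0.094,0,-0.0398,-0.0471,0,0,0,0.094,0,-0.0398,-0.0471,0,0,0,0.094,0,-0.0398,-0.0471,0,0,0,0.094,0,-0.0398,-0.0471,0,0,0,0.094]'

```text
clock: 2.45
eef_pos: [406.2, -15.9, 205.8]
eef_rot: [-1.388, 1.57, -0.047]
wrist_force: [-0.0, 1.1, -0.4]
finger_gap: 94.2
```

>>> step_arm --commands '[0,-0.0398,-0.0471,0,0,0,0.094,0,-0.0398,-0.0471,0,0,0,0.094,0,-0.0398,-0.0471,0,0,0,0.094,0,-0.0398,-0.0471,0,0,0,0.094,0,-0.0398,-0.0471,0,0,0,0.094]'

```text
clock: 3.08
eef_pos: [546.3, -290.4, 205.4]
eef_rot: [-1.566, 1.571, -0.225]
wrist_force: [0.8, 0.4, -0.0]
finger_gap: 93.7
```

>>> step_arm --commands '[0.01,0,0,10,0,0,0.094,0.01,0,0,10,0,0,0.094,0.01,0,0,10,0,0,0.094,0.01,0,0,10,0,0,0.094,0.01,0,0,10,0,0,0.094]'

```text
clock: 3.7
eef_pos: [545.6, -288.4, 155.1]
eef_rot: [1.932, 1.571, 2.395]
wrist_force: [0.2, -0.6, -0.4]
finger_gap: 94.1
```

>>> step_arm --commands '[0,0,0,10,0,0,0.094,0,0,0,10,0,0,0.094,0,0,0,10,0,0,0.094,0,0,0,10,0,0,0.094,0,0,0,10,0,0,0.094]'

```text
clock: 4.32
eef_pos: [545.6, -288.4, 155.4]
eef_rot: [3.029, 1.571, 2.619]
wrist_force: [0.2, 0.5, -0.1]
finger_gap: 94.1
```

>>> step_arm --commands '[0,0,0,10.4,0,0,0.094,0,0,0,10.4,0,0,0.094,0,0,0,0,0,0,0.094]'

```text
clock: 4.7
eef_pos: [545.7, -288.4, 155.4]
eef_rot: [-2.987, 1.571, 2.529]
wrist_force: [0.2, -0.5, 0.4]
finger_gap: 94.2
```

```bash
cat > ring.py <<'E'
from h import *
import sys
s=manip.read_state();print(s["clock"],s["eef_pos"].round(1),R.from_euler('xyz',s["eef_rot"]).as_matrix().round(3),s["joints"].round(2),s["finger_gap"])
c=cam("wrist");im=manip.camera("wrist");save(sys.argv[1],im)
for t,z in [("ring_mass",12),("disc_mass",12)]:
  for f in manip.outline_of(t,"wrist")[:3]:
    e=cv2.findContours(f["pixels"].astype(np.uint8),cv2.RETR_EXTERNAL,cv2.CHAIN_APPROX_NONE)[0]
    e=max(e,key=cv2.contourArea)[:,0,::-1]
    P=np.array([at_z(c,p,8) for p in e]); (x,y),r=cv2.minEnclosingCircle(P[:,:2].astype(np.float32))
    print(t,f["score"],np.round(f["centre"]),at_z(c,f["centre"],8).round(1),x,y,r)
E
python3 ring.py w1
```

```text
4.7 [ 545.7 -288.4  155.4] [[-0.     0.693  0.721]
 [ 0.     0.721 -0.693]
 [-1.    -0.    -0.   ]] [-0.55  0.49  1.38  0.    1.28  0.22] 94.19834279927207
ring_mass 0.97 [208. 281.] [ 537.1 -299.6    8. ] 547.1470947265625 -296.0497741699219 24.42038345336914
disc_mass 0.86 [ 50. 193.] [ 580.6 -141.3    8. ] 581.7373046875 -140.81166076660156 24.81073570251465
```

View pics/w1.png

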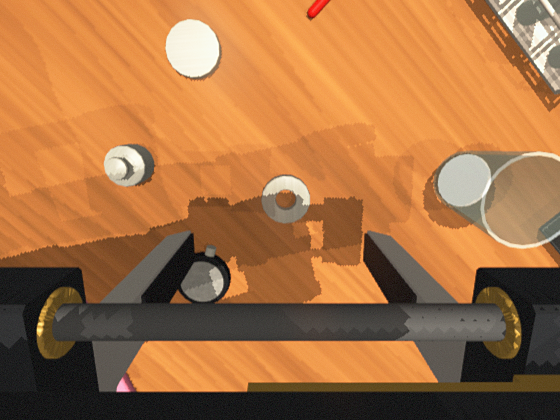

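```bash
python3 - <<'E'
from h import *
c=cam("wrist");p0=manip.read_state()["eef_pos"];Rm=R.from_euler('xyz',manip.read_state()["eef_rot"]).as_matrix()
im=manip.camera("wrist")
g=cv2.cvtColor(im,cv2.COLOR_RGB2HSV)[...,1]
m=((g<70)[160:240,240:330]).astype(np.uint8)
n,l,st,ce=cv2.connectedComponentsWithStats(m);i=1+np.argmax(st[1:,4]);print(st[i],ce[i])
e=cv2.findContours((l==i).astype(np.uint8),cv2.RETR_EXTERNAL,cv2.CHAIN_APPROX_NONE)[0][0]
rc=np.array(cv2.minEnclosingCircle(e)[0])[::-1]+[160,240];print(rc)
for q in [rc,(199,285.5)]:
  P=at_z(c,q,8);print(P,Rm.T@(P-p0))
E
```

```text
[  22   15   48   48 1488] [45.43884409 38.54099462]
[198.89179611 285.38189697]
[ 546.5147797  -296.28662283    8.        ] [147.43706208  -5.12301154   6.08856964]
[ 546.52365129 -296.44525164    8.        ] [147.43705567  -5.23147063   6.20466628]
```

>>> step_arm --commands '[0.05,-0.005,0.006,0,0,0,0.07,0.05,0,0,0,0,0,0.07,0.03,0,0,0,0,0,0.07,0.015,0,0,0,0,0,0.07,0.007,0,0,0,0,0,0.07]' --squeeze 25

```text
clock: 5.52
eef_pos: [546.7, -296.3, 3.4]
eef_rot: [0.247, 1.571, -0.52]
wrist_force: [-0.1, -0.4, 1.5]
finger_gap: 69.9
```

>>> step_arm --commands '[0,0,0,0,0,0,0.03,0,0,0,0,0,0,0.03,0,0,0,0,0,0,0.03,0,0,0,0,0,0,0.03,0,0,0,0,0,0,0.03]'

```text
clock: 6.15
eef_pos: [546.9, -296.4, 4.4]
eef_rot: [0.214, 1.569, -0.553]
wrist_force: [-0.1, 1.2, 6.9]
finger_gap: 46.5
```

>>> step_arm --commands '[-0.01,0,0,0,0,0,0.03,-0.03,0,0,0,0,0,0.03,-0.05,0,0,0,0,0,0.03,-0.04,0,0,0,0,0,0.03,0,0,0,0,0,0,0.03]'

```text
clock: 6.78
eef_pos: [547.6, -296.8, 137.2]
eef_rot: [0.213, 1.565, -0.555]
wrist_force: [0.9, 0.2, -1.7]
finger_gap: 46.4
```

```bash
python3 - <<'E'
from h import *
s=manip.read_state();print(s["clock"],s["eef_pos"],s["finger_gap"],s["wrist_force"])
a=manip.camera("wrist");b=manip.camera("side")
f=manip.find_in("ring_mass","side");print([(x["centre"],x["score"]) for x in f])
r,c=map(int,proj(cam("side"),s["eef_pos"]));print(r,c)
A=cv2.resize(a[180:400,180:400],(500,500),interpolation=cv2.INTER_CUBIC)
B=cv2.resize(b[r-50:r+30,c-40:c+40],(300,300),interpolation=cv2.INTER_CUBIC)
o=np.zeros((500,800,3),np.uint8);o[:,:500]=A;o[:300,500:]=B;save("w2",o)
E
```

```text
6.775 [ 547.59647242 -296.77266156  137.16794268] 46.44996176957085 [ 0.92269804  0.20218354 -1.68383666]
[([135.6, 278.7], 0.54)]
135 281
```

View pics/w2.png

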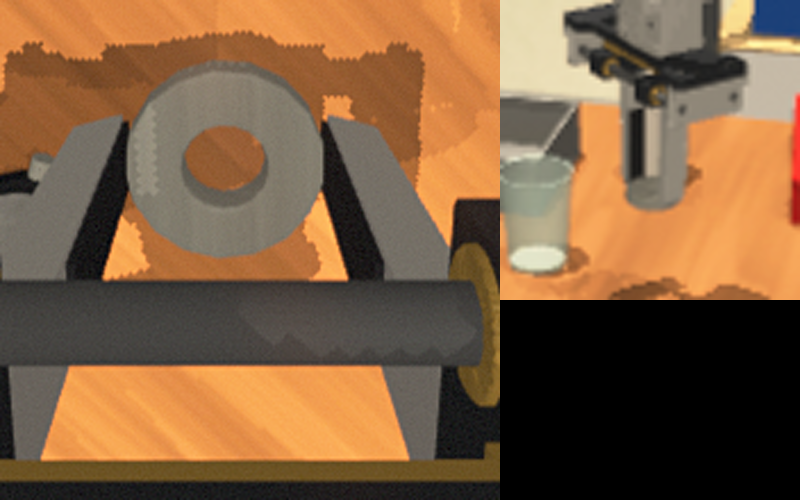

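>>> step_arm --commands '[-0.033,0.0236,-0.0424,0,0,0,0.03,-0.033,0.0236,-0.0424,0,0,0,0.03,0,0.0236,-0.0424,0,0,0,0.03,0,0.0236,-0.0424,0,0,0,0.03,0,0.0236,-0.0424,0,0,0,0.03]'

```text
clock: 7.55
eef_pos: [474.6, -62.6, 198.1]
eef_rot: [-2.595, 1.568, 2.92]
wrist_force: [0.4, -0.1, -2.9]
finger_gap: 46.7
```

>>> step_arm --commands '[0,0.0236,-0.0424,0,0,0,0.03,0,0.0236,-0.0424,0,0,0,0.03,0,0.0236,-0.0424,0,0,0,0.03,0,0,0,0,0,0,0.03,0,0,0,0,0,0,0.03]'

```text
clock: 8.18
eef_pos: [433.3, 74.9, 198.6]
eef_rot: [-2.154, 1.569, -2.921]
wrist_force: [1.1, 0.4, -1.3]
finger_gap: 46.6
```

```bash
python3 - <<'E'
from h import *
s=manip.read_state();print(s["clock"],s["eef_pos"],s["eef_rot"],s["finger_gap"],s["wrist_force"])
Rm=R.from_euler('xyz',s["eef_rot"]).as_matrix();print(Rm.round(3))
c=cam("wrist");a=manip.camera("wrist");save("w3",a)
P=at_z(c,(249.5,279),s["eef_pos"][2]+7.6);print("ring in tool",Rm.T@(P-s["eef_pos"]))
for t in ["grip_center","post_foot","pivot"]:
  for f in manip.find_in(t,"wrist")[:2]: print(t,f)
E
```

```text
8.175 [433.2820414   74.8930117  198.64760727] [-2.15371425  1.56923515 -2.92072591] 46.61863741873711 [ 1.1373109   0.37085554 -1.30056686]
[[-0.002  0.694  0.72 ]
 [-0.     0.72  -0.694]
 [-1.    -0.001 -0.001]]
ring in tool [-7.60224488  2.00565102 -0.44041029]
grip_center {'centre': [96.8, 284.1], 'score': 0.62}
grip_center {'centre': [74.0, 288.0], 'score': 0.23}
post_foot {'centre': [94.7, 284.5], 'score': 0.93}
pivot {'centre': [92.6, 284.6], 'score': 0.56}
```

View pics/w3.png

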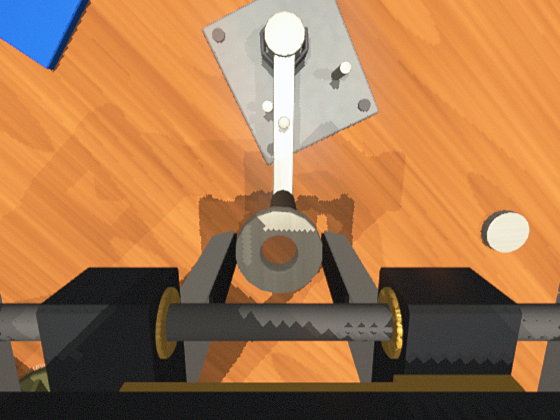

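```bash
python3 - <<'E'
from h import *
s=manip.read_state();p0=s["eef_pos"]
Rm=R.from_euler('xyz',s["eef_rot"]).as_matrix()
c=cam("wrist")
for n,z,q in [("boss",76,(33,285)),("post",100,(123,284)),("stop",64,(68,345.5)),("rest",64,(106,267)),("barL",70,(160,274.5)),("barR",70,(160,293)),("barL2",70,(85,274.5)),("barR2",70,(85,293.5))]:
  P=at_z(c,q,z);print(n,P.round(1),(Rm.T@(P-p0)).round(1))
P=at_z(c,(250.5,278.5),p0[2]+7.6);print("ring in tool",Rm.T@(P-s["eef_pos"]))
E
```

```text
boss [533.  170.7  76. ] [123.1 138.3   4.6]
post [483.  120.3 100. ] [99.1 67.3  3.7]
stop [553.4 116.2  64. ] [135.1 113.4  57.1]
rest [482.6 140.8  64. ] [135.1  81.8 -10.8]
barL [454.7 102.4  70. ] [129.1  34.8  -4.3]
barR [466.6  90.9  70. ] [129.1  34.8  12.4]
barL2 [499.3 148.3  70. ] [129.1  98.8  -4.1]
barR2 [511. 137.  70.] [129.1  98.8  12.1]
ring in tool [-7.60038587  1.43720527 -0.70829549]
```

>>> step_arm --commands '[0,0.033,0.002,0,0,0,0.03,0,0.0326,0.0024,0,0,0,0.03,0.04,0,0,0,0,0,0.03,0.045,0,0,0,0,0,0.03,0,0,0,0,0,0,0.03]'

```text
clock: 9.0
eef_pos: [480.8, 118.6, 112.1]
eef_rot: [-2.194, 1.565, -2.962]
wrist_force: [0.0, -0.3, -0.7]
finger_gap: 46.4
```

```bash
python3 - <<'E'
from h import *
s=manip.read_state();print(s["clock"],s["eef_pos"],s["finger_gap"],s["wrist_force"])
a=manip.camera("wrist");b=manip.camera("side");d=manip.camera("scene")
o=np.zeros((600,800,3),np.uint8)
f=lambda i,w,h:cv2.resize(i,(w,h),interpolation=cv2.INTER_CUBIC)
o[:,:400]=f(a[150:330,220:340],400,600)
for k,(im,n) in enumerate([(b,"side"),(d,"scene")]):
  r,c=map(int,proj(cam(n),s["eef_pos"]));print(n,r,c)
  o[300*k:300*k+300,400:]=f(im[r-30:r+45,c-50:c+50],400,300)
save("w4",o)
E
```

```text
9.0 [480.7805852  118.55965285 112.09100887] 46.421424178913206 [ 0.04477519 -0.29587944 -0.68987608]
side 216 269
scene 240 315
```

View pics/w4.png

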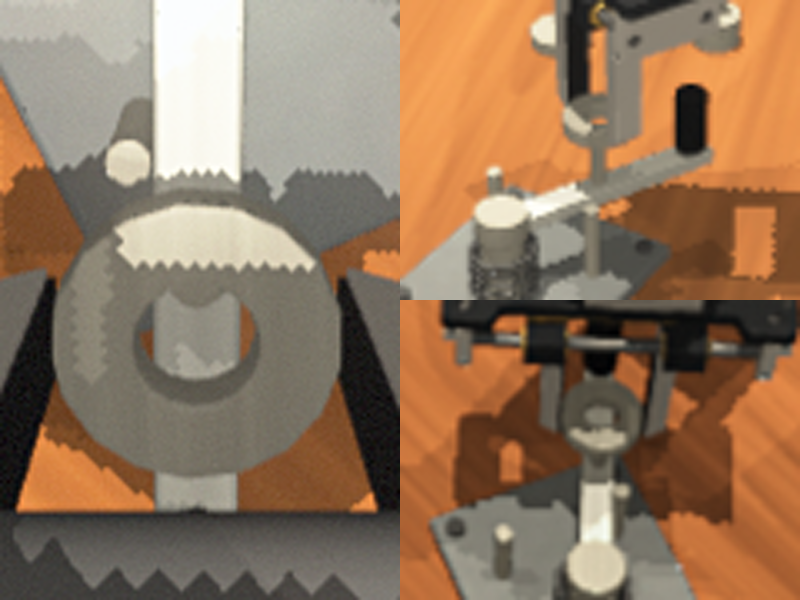

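```bash
python3 - <<'E'
from h import *
c=cam("wrist")
def cr(p): r,k=proj(c,p); return np.round([(r-150)*600/180,(k-220)*400/120],0)
for x,y in [(483,120.3),(484.4,121.7)]:
  for z in (70,85,100): print(x,y,z,"crop row,col",cr((x,y,z)))
s=manip.read_state();Rm=R.from_euler('xyz',s["eef_rot"]).as_matrix()
for dx in (-7.6,4.4):
  for dy in (-8.5,1.5,11.5):
    print("ring hole",dx,dy,cr(s["eef_pos"]+Rm@[dx,dy,-.5]))
a=cv2.cvtColor(cv2.imread("pics/w4.png"),cv2.COLOR_BGR2GRAY)[260:420:5,120:280:8]
b=cv2.createCLAHE(4,(2,2)).apply(cv2.cvtColor(cv2.imread("pics/w4.png"),cv2.COLOR_BGR2GRAY)[240:430,100:300])
cv2.imwrite("pics/w5.png",cv2.resize(b,(600,570)))
E
```

```text
483 120.3 70 crop row,col [243. 194.]
483 120.3 85 crop row,col [266. 194.]
483 120.3 100 crop row,col [291. 194.]
484.4 121.7 70 crop row,col [234. 194.]
484.4 121.7 85 crop row,col [256. 194.]
484.4 121.7 100 crop row,col [280. 194.]
ring hole -7.6 -8.5 [393. 196.]
ring hole -7.6 1.5 [335. 196.]
ring hole -7.6 11.5 [275. 196.]
ring hole 4.4 -8.5 [364. 196.]
ring hole 4.4 1.5 [309. 196.]
ring hole 4.4 11.5 [253. 196.]
```

View pics/w5.png

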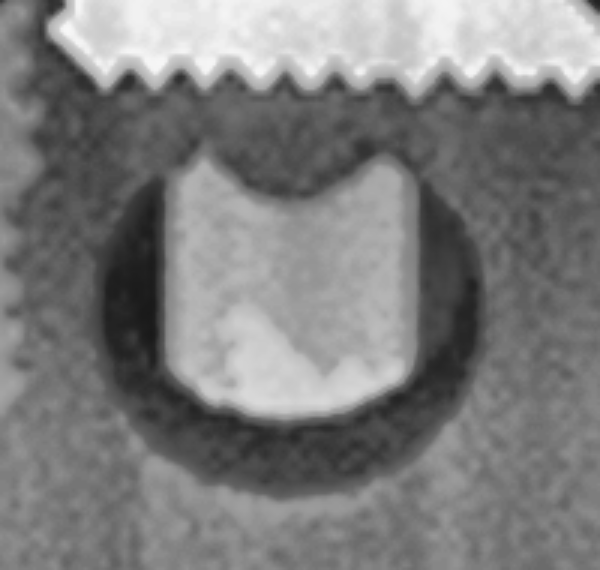

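>>> step_arm --commands '[0,0.0052,0,0,0,0,0.03,0.004,0,0,0,0,0,0.03,0,0,0,0,0,0,0.03]'

```text
clock: 9.52
eef_pos: [485.7, 123.2, 110.4]
eef_rot: [-2.25, 1.571, -3.017]
wrist_force: [-0.1, 0.3, -0.5]
finger_gap: 46.5
```

```bash
python3 - <<'E'
from h import *
s=manip.read_state();print(s["clock"],s["eef_pos"],s["finger_gap"],s["wrist_force"])
a=manip.camera("wrist");d=manip.camera("side")
g=cv2.createCLAHE(4,(2,2)).apply(cv2.cvtColor(a,cv2.COLOR_RGB2GRAY)[215:285,250:310])
o=np.zeros((560,800),np.uint8);o[:,:480]=cv2.resize(g,(480,560),interpolation=cv2.INTER_CUBIC)
r,c=map(int,proj(cam("side"),s["eef_pos"]))
o[:320,480:]=cv2.resize(cv2.cvtColor(d,cv2.COLOR_RGB2GRAY)[r-20:r+20,c-20:c+20],(320,320),interpolation=cv2.INTER_CUBIC)
save("w6",cv2.cvtColor(o,cv2.COLOR_GRAY2RGB))
cc=cam("wrist")
for z in (70,100):r,k=proj(cc,(484.4,121.7,z));print((r-215)*8,(k-250)*8)
E
```

```text
9.525 [485.68544542 123.16765005 110.40689419] 46.545241324457464 [-0.07282307  0.34266414 -0.45040354]
112.61443784197945 236.76867157404604
237.17334231651807 238.17969428676042
```

View pics/w6.png

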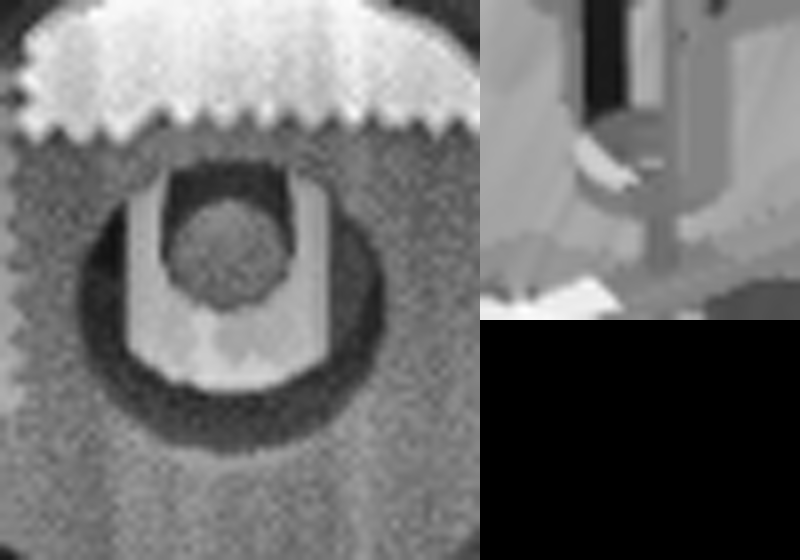

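>>> step_arm --commands '[0.01,0,0,0,0,0,0.03,0.01,0,0,0,0,0,0.03,0.008,0,0,0,0,0,0.03,0,0,0,0,0,0,0.03]'

```text
clock: 10.12
eef_pos: [485.4, 123.1, 81.6]
eef_rot: [-2.2, 1.569, -2.967]
wrist_force: [0.3, 1.0, -0.9]
finger_gap: 46.3
```

>>> step_arm --commands '[0.003,0,0,0,0,0,0.03,0.003,0,0,0,0,0,0.03,0,0,0,0,0,0,0.03]'

```text
clock: 10.5
eef_pos: [485.7, 123.1, 76.3]
eef_rot: [-2.001, 1.571, -2.768]
wrist_force: [-0.7, -0.3, -2.0]
finger_gap: 46.2
```

>>> step_arm --commands '[0.001,0,0,0,0,0,0.03,0.001,0,0,0,0,0,0.03,0,0,0,0,0,0,0.03]'

```text
clock: 10.88
eef_pos: [485.8, 123.1, 74.5]
eef_rot: [0.898, 1.571, 0.13]
wrist_force: [-0.5, 0.6, -1.4]
finger_gap: 46.7
```

Near the bar; release slowly here, then rise.

>>> step_arm --commands '[0.001,0,0,0,0,0,0.03,0,0,0,0,0,0,0.05,0,0,0,0,0,0,0.06,0,0,0,0,0,0,0.07,0,0,0,0,0,0,0.075]'

```text
clock: 11.5
eef_pos: [485.7, 123.1, 73.4]
eef_rot: [-2.088, 1.571, -2.855]
wrist_force: [0.3, 1.4, -0.0]
finger_gap: 74.4
```

>>> step_arm --commands '[-0.02,0,0,0,0,0,0.075,-0.04,0,0,0,0,0,0.075,-0.05,0,0,0,0,0,0.075,0,0,0,0,0,0,0.075]'

```text
clock: 12.0
eef_pos: [487.2, 123.4, 186.8]
eef_rot: [0.94, 1.564, 0.173]
wrist_force: [0.3, -0.6, -0.2]
finger_gap: 75.0
```

```bash
python3 - <<'E'
from h import *
s=manip.read_state();print(s["clock"],s["eef_pos"],s["finger_gap"],s["wrist_force"])
Rm=R.from_euler('xyz',s["eef_rot"]).as_matrix();print(Rm.round(3))
a=manip.camera("wrist");d=manip.camera("side")
o=np.zeros((560,800,3),np.uint8);o[:,:420]=cv2.resize(a[90:370,175:385],(420,560))
r,c=map(int,proj(cam("side"),(483,121,80)))
o[:380,420:]=cv2.resize(d[r-40:r+40,c-40:c+40],(380,380),interpolation=cv2.INTER_CUBIC)
save("w7",o)
E
```

```text
12.0 [487.1797905  123.41137999 186.81583445] 75.0028032556512 [ 0.27030613 -0.58355115 -0.18549158]
[[ 0.006  0.694  0.72 ]
 [ 0.001  0.72  -0.694]
 [-1.     0.005  0.004]]
```

View pics/w7.png

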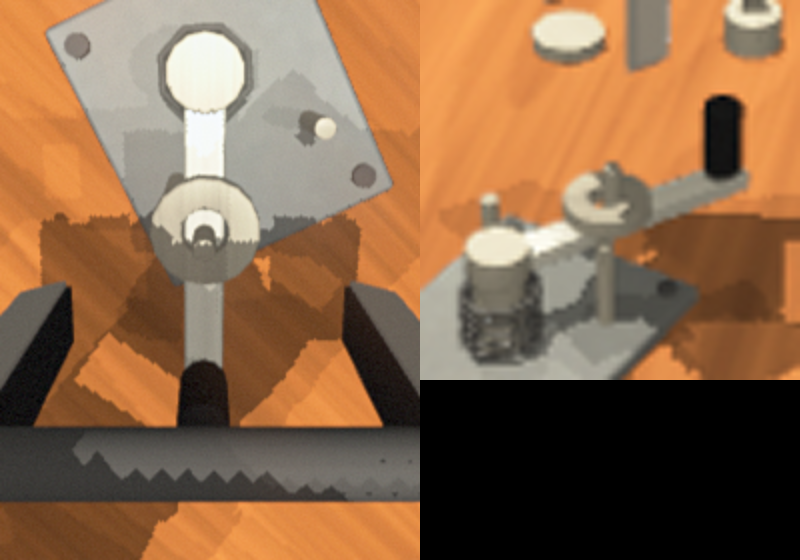

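>>> step_arm --commands '[0,-0.035,0,0,0,0,0.075,0,-0.035,0,0,0,0,0.075,0.05,0,0,0,0,0,0.075,0.05,0,0,0,0,0,0.075,0.004,0,0,0,0,0,0.075]' --squeeze 25

```text
clock: 12.72
eef_pos: [434.7, 72.5, 76.2]
eef_rot: [-2.289, 1.563, -3.057]
wrist_force: [0.1, -0.1, 0.8]
finger_gap: 74.8
```

>>> step_arm --commands '[0,0,0,0,0,0,0.04,0,0,0,0,0,0,0.03,0,0,0,0,0,0,0.03]'

```text
clock: 13.1
eef_pos: [437.7, 72.8, 80.5]
eef_rot: [0.84, 1.569, 0.073]
wrist_force: [-0.4, 0.1, -0.1]
finger_gap: 48.2
```

```bash
python3 - <<'E'
from h import *
s=manip.read_state();print(s["clock"],s["eef_pos"],s["finger_gap"],s["wrist_force"],s["joints"].round(2))
a=manip.camera("wrist");d=manip.camera("scene")
o=np.zeros((560,800,3),np.uint8);o[:,:420]=cv2.resize(a[90:370,175:385],(420,560))
r,c=map(int,proj(cam("scene"),s["eef_pos"]))
o[:380,420:]=cv2.resize(d[r-40:r+40,c-40:c+40],(380,380),interpolation=cv2.INTER_CUBIC)
save("w8",o)
E
```

```text
13.1 [437.7255163   72.8337336   80.50662646] 48.23201704766956 [-0.39139929  0.09821165 -0.07526468] [ 0.08  0.22  1.94 -0.    0.98  0.85]
```

View pics/w8.png

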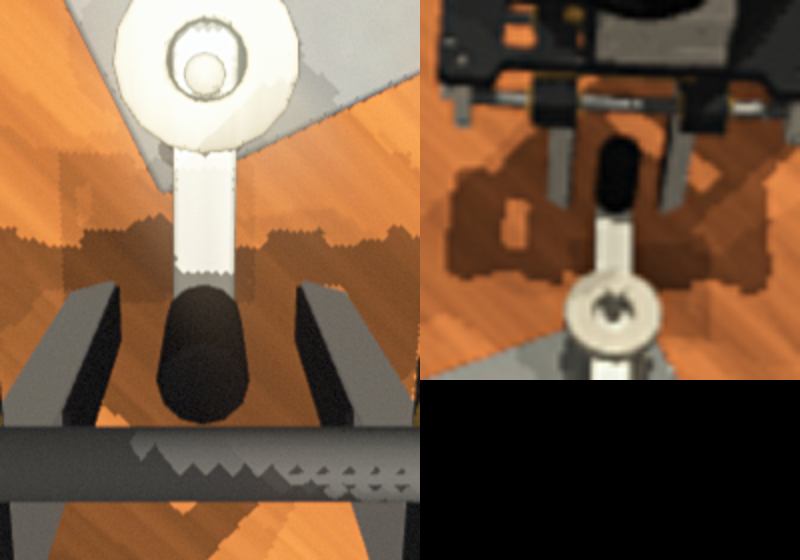

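>>> step_arm --commands '[0,0,0,0,0,0,0.01,0,0,0,0,0,0,0.01,0,0,0,0,0,0,0.01,0,0,0,0,0,0,0.01,0,0,0,0,0,0,0.01]' --squeeze 35

```text
clock: 13.82
eef_pos: [437.1, 72.8, 79.5]
eef_rot: [-2.435, 1.571, 3.081]
wrist_force: [-2.7, 1.3, 4.7]
finger_gap: 21.2
```

```bash
python3 - <<'E'
from h import *
s=manip.read_state();print(s["clock"],s["eef_pos"],s["finger_gap"],s["wrist_force"])
p=s["eef_pos"];Rm=R.from_euler('xyz',s["eef_rot"]).as_matrix();print(Rm.round(3))
P=at_z(cam("wrist"),(281.5,276.5),115);print("grip in tool",(Rm.T@(P-p)).round(1))
for piv in [(533.4,172.9),(533,170.7)]: print("pivot in tool",(Rm.T@(np.array([*piv,p[2]])-p)).round(1))
E
```

```text
13.825 [437.14505977  72.75841175  79.51856047] 21.22235216229523 [-2.72204916  1.30940967  4.73410801]
[[-0.     0.694  0.72 ]
 [ 0.     0.72  -0.694]
 [-1.    -0.    -0.   ]]
grip in tool [-35.5  -2.8  -1.6]
pivot in tool [ -0.  138.9  -0.2]
pivot in tool [ -0. 137.   1.]
```

>>> step_arm --commands '[0,0.0003,0.0097,-4,0,0,0.01,0,0.0003,0.0097,-4,0,0,0.01,0,0.0003,0.0097,-4,0,0,0.01]'

```text
clock: 14.2
eef_pos: [460.2, 54.8, 79.5]
eef_rot: [2.286, 1.57, 1.731]
wrist_force: [-1.4, 5.2, 3.6]
finger_gap: 21.5
```

>>> step_arm --commands '[0,0.0003,0.0097,-4,0,0,0.01,0,0.0003,0.0097,-4,0,0,0.01,0,0.0003,0.0097,-4,0,0,0.01,0,0.0003,0.0097,-4,0,0,0.01]'

```text
clock: 14.7
eef_pos: [495.5, 39.4, 79.5]
eef_rot: [2.076, 1.57, 1.8]
wrist_force: [-2.7, 9.4, 4.4]
finger_gap: 21.8
```

>>> step_arm --commands '[0,0.0003,0.0097,-4,0,0,0.01,0,0.0003,0.0097,-4,0,0,0.01,0,0.0003,0.0097,-4,0,0,0.01,0,0,0,0,0,0,0.01]'

```text
clock: 15.2
eef_pos: [524.0, 34.8, 79.5]
eef_rot: [2.078, 1.569, 2.01]
wrist_force: [-5.5, 8.4, 7.7]
finger_gap: 21.6
```

```bash
cat > q.py <<'E'
from h import *
s=manip.read_state();p=s["eef_pos"];Rm=R.from_euler('xyz',s["eef_rot"]).as_matrix()
print(s["clock"],p,s["finger_gap"],"F",s["wrist_force"].round(1),"F tool",(Rm.T@s["wrist_force"]).round(1),"M",s["moment"].round(2))
print("jaw deg",np.degrees(np.arctan2(Rm[1,2],Rm[0,2])),"pivot in tool",(Rm.T@(np.array([533.4,172.9,p[2]])-p)).round(1))
E
python3 q.py
```

```text
15.2 [523.99143742  34.75299042  79.48910098] 21.558237361292246 F [-5.5  8.4  7.7] F tool [-7.7  8.  -6.1] M [1.47 1.06 0.22]
jaw deg -3.879935245017143 pivot in tool [  0.2 138.5   0. ]
```

>>> step_arm --commands '[0,0.0008,0.0097,-4,0,0,0.01,0,0.0008,0.0097,-4,0,0,0.01,0,0.0003,0.006,-2.5,0,0,0.01,0,0,0,0,0,0,0.01]'

```text
clock: 15.7
eef_pos: [548.8, 35.7, 79.5]
eef_rot: [2.935, 1.569, 3.05]
wrist_force: [-9.3, 3.0, 8.3]
finger_gap: 21.7
```

```bash
python3 q.py
```

```text
15.7 [548.75021156  35.72384259  79.47301881] 21.67573392220653 F [-9.3  3.   8.3] F tool [-8.3  4.1 -8.9] M [0.35 1.5  0.21]
jaw deg 6.599791159350548 pivot in tool [1.00e-01 1.38e+02 5.00e-01]
```

>>> step_arm --commands '[0,0.0002,0.002,-0.8,0,0,0.01,0,0,0,0,0,0,0.01,0,0,0,0,0,0,0.01]'

```text
clock: 16.08
eef_pos: [549.4, 35.8, 79.4]
eef_rot: [3.053, 1.566, -3.102]
wrist_force: [-19.9, 0.7, 14.3]
finger_gap: 21.3
```

```bash
python3 q.py
```

```text
16.075 [549.44902448  35.83873256  79.42998896] 21.29933747141846 F [-19.9   0.7  14.3] F tool [-14.2   3.2 -19.7] M [-0.08  3.09  0.05]
jaw deg 7.344195692990208 pivot in tool [1.00e-01 1.38e+02 1.60e+00]
```

>>> step_arm --commands '[0,0.0001,0.0015,-0.6,0,0,0.01,0,0,0,0,0,0,0.01,0,0,0,0,0,0,0.01]'

```text
clock: 16.45
eef_pos: [550.0, 35.9, 79.3]
eef_rot: [3.08, 1.564, -3.065]
wrist_force: [-26.4, -1.9, 18.8]
finger_gap: 21.3
```

```bash
python3 q.py
```

```text
16.45 [549.95010087  35.88850201  79.29393432] 21.271700379493762 F [-26.4  -1.9  18.8] F tool [-18.6   1.8 -26.6] M [-0.4   4.56 -0.18]
jaw deg 7.933921208070244 pivot in tool [  0.  138.    2.5]
```

```bash
python3 - <<'E'
from h import *
a=manip.camera("scene");d=manip.camera("side");w=manip.camera("wrist")
f=lambda i,a,b:cv2.resize(i,(a,b),interpolation=cv2.INTER_CUBIC)
o=np.zeros((600,800,3),np.uint8)
r,c=map(int,proj(cam("scene"),(540,110,70)));o[:300,:400]=f(a[r-60:r+60,c-80:c+80],400,300)
r,c=map(int,proj(cam("side"),(540,110,70)));o[:300,400:]=f(d[r-60:r+60,c-80:c+80],400,300)
o[300:,:400]=f(w,400,300);o[300:,400:]=f(a[130:280,150:350],400,300)
save("w9",o)
E
```

View pics/w9.png

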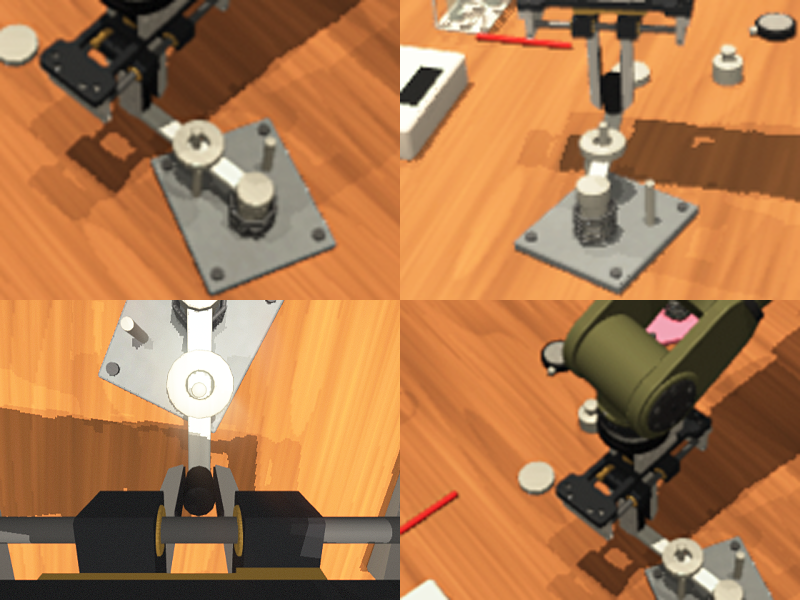

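```bash
python3 -c "
from h import *
print(manip.read_state()['wrist_force'],manip.read_state()['clock']);print(manip.sign_off())"
```

```text
[-26.8918436   -1.12333616  18.59157081] 16.6
the job is handed in; nothing more can be done
None
```

I hung the steel ring on the post, let go of it, then wound the arm about 51.6° counter-clockwise to its stop. I handed the job in at 16.6 s with the black grip still held.

- **Ring:** the last pictures show it lying flat on the bar around the post.
- **Stop:** the push along the winding direction jumped from about 9 N to 27 N over the last 1.2 mm, well above the 5.4 N spring load. That and the pictures agree the arm is on its stop.
- **Grip:** the finger opening read 21.3 mm on the 22 mm grip. The arm was gripped from before winding until hand-in, so it never flew back.
- **Other things:** the disc, knob mass, stopwatch and pen look undisturbed in the last pictures. I judged them by eye and did not measure their positions.

**What disagreed:**
- The camera estimates of the ring and post differed by a few millimetres. A close look over the post showed the ring 5 mm off along the bar, and I corrected that before lowering it.
- The finger opening read 46.5 mm on the 48 mm ring, but the ring was held firmly.
- At the end there was also about 19 N upward on the wrist, which I did not explain or remove; it is well below the 120 N limit.

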